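Open the bench clamp

ROBOT

A 6-joint arm with a two-finger parallel gripper is mounted at the origin on the work surface. World frame = base frame: x ahead of the robot, y to its left, z up, the work surface at z = 0. Lengths are in m, angles in rad, forces in N, time in s.
With the tool pointing down it reaches from about 0.35 to 0.925 m from the base axis. Payload 6.4 kg.
Tool frame: the origin (TCP) lies at the very end of the fingers, on their centre line; the grasp point (between the pads) lies manip.tcp_to_grasp behind it (manip.tcp_to_grasp is the distance from the TCP to the grasp point, in m); x points along the fingers, z is the direction in which the jaws open and shut, and the axes are right-handed (so a half turn about x gives the same grasp; the last joint's range is limited). The gripper opens to 85 mm and grips with 20 to 120 N. Pads are 22 mm wide; open, the fingers measure 114 mm over their backs; the gripper's body (76 mm by 85 mm) begins 54 mm behind the grasp point. The pads swing forward as they close: fully open they stand 13 mm farther back than shut.
Start: joints at [1.077, 0.245, 1.558, -0, 1.339, -0.174], TCP at [0.204, 0.617, 0.231] pointing down, gripper open.
Joint ranges: [-3.13, 3.13], [-1.02, 2.26], [0.13, 2.54], [-0.95, 4.09], [0.21, 2.88], [-2.74, 2.74]. Speed limits (rad/s): [2.57, 2.57, 3.14, 3.14, 3.14, 3.14].

INTERFACE

Orientations are given as a unit quaternion [x, y, z, w].
In Python, from workcell import observe, vision, order, manip gives the robot as it stands.
- The arm moves only by the shell command python3 -m creep 'ROWS' [FORCE]. ROWS is JSON, a list of rows, each an object of numbers: "tx", "ty", "tz": the shift along the world's x, y, z in cm; "rx", "ry", "rz": the turn, a rotation vector about the world's x, y, z in degrees; "jaw": the finger opening in cm, from 0 to 8.54. In form: [{"tx": .., "ty": .., "tz": .., "rx": .., "ry": .., "rz": .., "jaw": ..}, ...]. A call has 1 to 20 rows; each row shifts and turns the commanded pose from where the row before left it; what a row does not reach is not made up. A row lasts 1/12 s, in which the tool goes at most 41.7 mm and 7.16 degrees, less where a joint would pass 70% of its speed; a pose out of reach is approached as far as the arm can. A call with a gripper value outside its range is refused whole. The fingers move at their own pace and stop on an object; FORCE is the grip in N (left out, the last holds). Time passes only in rows, so rows that do not move let the fingers close. It gives the time, the measured TCP pose, the force and the opening at its end, in the units of the state.
- observe(): the state, without advancing time (a new reading comes with each control period).
- vision.capture(name): name is "scene" or "side" or "wrist"; returns (picture, depth): 384x512x3 uint8, red, green, blue; 384x512 float32, m along the optical axis (not along the pixel's ray), 0 where there is no reading.
- vision.camera_model(name): a dict with "fx", "fy", "cx", "cy" (pixels), "origin" and "orientation" of the camera in the world; the wrist camera has in their place "T_tool_cam" (4x4, takes a point from camera to tool coordinates, whose origin is the TCP and whose axes are the tool frame's). Camera axes: x right, y down, z forward; pixel columns grow to the right and rows downward; lengths in m; the calibration is good to about 2 mm. The wrist camera is an equidistant fisheye: a pixel r from the principal point sees the ray r / f radians off the axis. A picture is of the moment at which its call begins: read the wrist's pose just before it. camera_model takes no time and is no camera call.
- order.job_done(): hands the job in, once; it reports no verdict.
The state is a dict: "time": time; "q": joint angles; "joint_vel": joint speeds; "tau": joint torques, N m; "position": TCP position; "tcp_rot": TCP orientation; "wrist_force": force on the tool from outside, world axes, zero at the start; "moment": the same for the moment, N m; "opening": finger opening in m.
Only numpy, scipy, OpenCV 4.12 (cv2) and the standard library are available. Lean on these libraries where they do the work, as an engineer would, in place of code of your own. Each camera call takes 0.05 s, during which the arm holds its last target. There are 200 camera calls.

TASK

The aluminium enclosure in the bench clamp is finished and the clamp is to be opened. Press the orange release key on the clamp's sliding jaw all the way down, where it stays, then push the jaw back along its bar until it rests against the yellow stop collar. Lift nothing, leave the enclosure standing where it is, and do not disturb the other things on the bench.

Things in the scene. Friction and masses are not known exactly. Their poses are not given: they have to be found in the camera images.
- clamp: Clamp bolted to the bench: base plate 335 x 100 x 8 mm, steel bar 20 mm wide (top at height 34 mm), blue fixed jaw 64 mm high at one end, tail post 44 mm high at the other. Origin on the bench, straight below the key's middle as the jaw stands at the start; z up; x along the bar from fixed jaw to tail post, the direction to push the jaw. Fixed jaw face at x = -88 mm, plate from x = -125 to 210 mm.
- jaw (a joint): Travel of the sliding jaw in m: 0 at the start (clamping), grows along the clamp's x as it is pushed back, 0.06 to 0.11 where it meets the collar. Blocked within 2 mm while the key is up; with the key down it slides with about 4 N of drag and stays where left. Blue carriage 76 mm along the bar (clamp x = -26 to 50 mm at the start), 64 mm wide, top at height 60 mm; key and push plate on top.
- push_face (a point): Point on the front of the jaw's upright aluminium push plate (the side towards the key), mid-width, at height 85 mm. The plate is 56 mm wide, 12 mm thick, from height 60 to 100 mm. Moves with the jaw; axes as the clamp's: push along +x. It lies 28 mm beyond the key's middle along x, 11 mm clear of the key's edge.
- release (a joint): How far the release key is pressed down, in m: 0 up (locked), 0.008 fully down. The pawl leaves the ratchet at 0.004. It needs about 3 N, and stays down once pressed (no spring return).
- key_top (a point): Middle of the top face of the orange release key, 34 mm along the bar by 36 mm wide, on top of the sliding jaw; its top stands at height 72 mm when up and 64 mm when fully down. Moves with the jaw and with the key.
- jaw_back (a point): Middle of the rear face of the sliding jaw, height 40 mm: the face that meets the collar.
- collar: Yellow stop collar fixed on the bar, 22 mm along the bar, 58 mm wide, top at height 54 mm. Origin on bench level under the middle of the face that looks at the jaw; its x axis is the clamp's x. The jaw is home when jaw_back reaches this face.
- enclosure: Finished aluminium enclosure, 56 (along the bar) x 70 x 26 mm, loose, standing on the clamp's anvil plate (height 38 mm, so its top is at 64 mm) between the fixed jaw and the sliding jaw. Origin at the centre of its underside. To be left alone.
- spare: Bystander: loose grey plastic enclosure, 56 x 70 x 26 mm. Origin at the centre of its underside.
- screwdriver: Bystander: loose red-handled screwdriver, 170 mm long, 26 mm thick, lying beside the clamp on the side of the clamp's +y. Origin under its middle.
- spool: Bystander: loose white spool, 56 mm across, 30 mm high, beside the clamp on the side of its -y. Origin under its middle.
- bottle: Bystander: clear bottle with blue cap, 52 mm across, 120 mm high. Origin at its foot.
- cup: Bystander: steel cup, 68 mm across, 70 mm high. Origin at its foot.
- carton: Bystander: open blue box, 110 x 160 x 50 mm. Origin at the centre of its underside.
- crimper: Bystander: crimping pliers with black handles, about 170 x 60 x 14 mm, lying flat. Origin under their middle.

How it is judged:
On the way, in this order (a step that is already met when the one before it is completed fails the run):
1. the release key is pressed down (at least 5.5 of its 8 mm) while the jaw is still in its clamping position (value of joint release above 0.0055 m and value of joint jaw below 0.006 m), for 0.1 s.
2. the jaw has been pushed back to the collar (within 4 mm) (x of jaw_back in the frame of collar between -0.004 and 0.004 m and value of joint jaw above 0.05 m), for 0.2 s.
At the end, for the whole second after the job is handed in: The jaw's rear face is within 4 mm of the collar and at rest, the key is still down (at least 5.5 of its 8 mm), and the enclosure stands upright within 12 mm of where it stood (x of jaw_back in the frame of collar between -0.004 and 0.004 m and value of joint release above 0.0055 m and velocity of joint jaw between -0.005 and 0.005 m/s and distance of enclosure from where it was at the start of the episode below 0.012 m and angle between enclosure's own z axis and vertical below 0.1 rad and linear speed of enclosure below 0.01 m/s); the robot touches nothing.
It fails at once if the enclosure is shifted by more than 12 mm, lifted or tipped (distance of enclosure from where it was at the start of the episode above 0.012 m or angle between enclosure's own z axis and vertical above 0.15 rad).
It fails at once if another thing on the bench is moved by more than 25 mm or lifted (distance of any of spare, screwdriver, spool, bottle, cup, carton, crimper from where it was at the start of the episode above 0.025 m).
It also fails if it takes over 32 s, if anything falls off the work surface, if the arm or the gripper's body presses on something with over 40 N, if the wrist force passes 120 N, or if a joint passes its speed limit or range.

## Working session

There is one attempt and no reset: what is moved stays moved. The work goes in short steps, Python scripts to look and compute and a shell command to move; the robot and the scene stay as the last step left them, time stands still between calls to the robot, and variables do not carry over. Pictures are saved under pics/ and viewed, on a budget of 10 in all, crops included, one or two more only if the job needs it, and the job is handed in when it is done.

```bash
mkdir -p pics; cat > h.py <<'E'
import numpy as np,cv2
from workcell import observe,vision,order,manip
from scipy.spatial.transform import Rotation as R
def cloud(n):
    m=vision.camera_model(n);im,d=vision.capture(n)
    v,u=np.mgrid[:384,:512]
    p=np.stack([(u-m['cx'])/m['fx']*d,(v-m['cy'])/m['fy']*d,d],-1)
    o=m['orientation'];r=R.from_quat(o).as_matrix() if np.size(o)==4 else np.array(o)
    w=p@r.T+np.array(m['origin']);w[d==0]=np.nan
    return im,w
E
python3 - <<'E'
from h import *
ims=[]
for n in('scene','side'):
    im,w=cloud(n);np.savez(n+'.npz',im=im,w=w);cv2.imwrite(f'pics/{n}0.png',im[...,::-1])
    hsv=cv2.cvtColor(im,cv2.COLOR_RGB2HSV)
    for nm,a,b in(('orange',8,18),('yellow',22,33),('blue',100,125)):
        k=(hsv[...,0]>=a)&(hsv[...,0]<=b)&(hsv[...,1]>130)&(hsv[...,2]>60)
        c,l,s,ce=cv2.connectedComponentsWithStats(k.astype('uint8'))
        for i in range(1,c):
            if s[i,4]>40: print(n,nm,s[i],np.nanmedian(w[l==i],0).round(3),np.nanmax(w[l==i],0).round(3))
print(observe()['tcp_rot'],manip.tcp_to_grasp,observe()['time'])
E
```

```text
scene orange [240 192  10  10  71] [ 0.584 -0.005  0.072] [0.599 0.014 0.077]
scene yellow [280 210  12  18  99] [0.551 0.16  0.053] [0.569 0.172 0.063]
scene blue [307  30  31  39 785] [-1.105 -0.802 -0.43 ] [ 0.051 -0.081  0.305]
scene blue [340  35  10  18 115] [-1.321 -0.697 -0.436] [-1.027 -0.581 -0.212]
scene blue [  59   57  125  109 7061] [ 0.633 -0.627  0.18 ] [ 0.761 -0.382  0.206]
scene blue [214 179  15  23 136] [ 0.615 -0.102  0.063] [ 0.645 -0.082  0.071]
scene blue [236 196  24  18 163] [0.602 0.022 0.056] [0.615 0.049 0.064]
scene blue [348 244   8   9  55] [0.529 0.408 0.12 ] [0.539 0.42  0.123]
side orange [ 169   50   66   39 1279] [ 0.836  1.616 -0.154] [ 1.046  1.871 -0.139]
side orange [ 281  115   87   60 2346] [1.002 0.215 0.027] [1.102 0.416 0.066]
side orange [306 139  11   7  56] [0.961 0.293 0.004] [0.995 0.321 0.011]
side orange [ 335  167  107   84 3481] [ 0.99 -0.21  0.02] [ 1.109 -0.026  0.065]
side orange [252 187  13  10  78] [ 0.576 -0.011  0.07 ] [0.596 0.028 0.077]
side orange [383 208  17  10  84] [ 1.011 -0.222  0.005] [ 1.034 -0.194  0.034]
side yellow [225 168  15  16 127] [0.527 0.146 0.046] [0.588 0.233 0.06 ]
side blue [243 189  25  18 134] [ 0.549 -0.007  0.056] [0.642 0.059 0.065]
side blue [265 201  22  25 357] [ 0.599 -0.118  0.055] [ 0.68  -0.031  0.068]
side blue [  298   267   203   117 15171] [ 0.608 -0.703  0.199] [ 0.916 -0.351  0.205]
[-0.41429237  0.57377006  0.41375147  0.57267746] 0.0187 0.1
```

View pics/scene0.png

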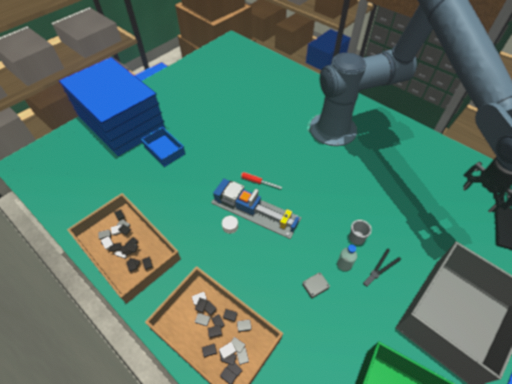

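View pics/side0.png

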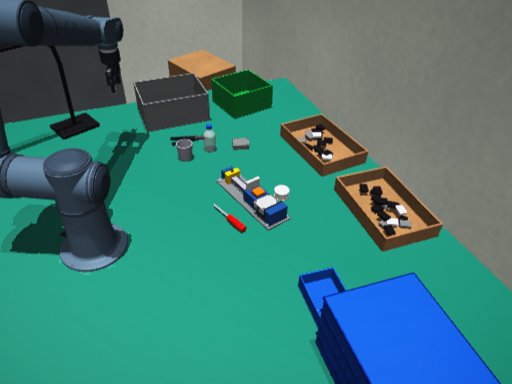

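The scene picture shows the clamp from its fixed jaw at (220,188), past the key at (245,197), to the collar at (288,219). In the side view the key is at (258,192). Both put the key near (0.58, -0.01) and the bar heading about 104° in yaw. Next I move over the key for a close look.

```bash
python3 -m creep '[{"tx":2,"ty":-3.3,"rz":-3.2,"jaw":0},{"tx":2,"ty":-3.3,"rz":-3.2},{"tx":2,"ty":-3.3,"rz":-3.2},{"tx":2,"ty":-3.3,"rz":-3.2},{"tx":2,"ty":-3.3,"rz":-3.2},{"tx":2,"ty":-3.3,"rz":-3.2},{"tx":2,"ty":-3.3,"rz":-3.2},{"tx":2,"ty":-3.3,"rz":-3.2},{"tx":2,"ty":-3.3,"rz":-3.2},{"tx":2,"ty":-3.3,"rz":-3.2},{"tx":2,"ty":-3.3,"rz":-3.2},{"tx":2,"ty":-3.3,"rz":-3.2},{"tx":2,"ty":-3.3,"rz":-3.2},{"tx":2,"ty":-3.3,"rz":-3.2},{"tx":2,"ty":-3.3,"rz":-3.2},{"tx":2,"ty":-3.3,"rz":-3.2},{"tx":2,"ty":-3.3,"rz":-3.2},{"tx":2,"ty":-3.3,"rz":-3.2},{"tx":0},{"tx":0}]' 20
cat >> h.py <<'E'
def wcloud():
    s=observe();m=vision.camera_model('wrist');im,d=vision.capture('wrist')
    v,u=np.mgrid[:384,:512]
    f=m['fx'];x=(u-m['cx'])/m['fx'];y=(v-m['cy'])/m['fy'];r=np.hypot(x,y)+1e-9
    t=np.tan(np.minimum(r,1.5))/r
    p=np.stack([x*t*d,y*t*d,d,np.ones_like(d)],-1)
    T=np.eye(4);T[:3,:3]=R.from_quat(s['tcp_rot']).as_matrix();T[:3,3]=s['position']
    w=(p@(T@np.array(m['T_tool_cam'])).T)[...,:3];w[(d==0)|(r>1.4)]=np.nan
    return im,w
def comps(im,w):
    hsv=cv2.cvtColor(im,cv2.COLOR_RGB2HSV)
    for nm,a,b in(('orange',6,18),('yellow',22,33),('blue',100,125)):
        k=(hsv[...,0]>=a)&(hsv[...,0]<=b)&(hsv[...,1]>120)&(hsv[...,2]>50)&(np.hypot(w[...,0]-.58,w[...,1]-.02)<.25)
        c,l,s,ce=cv2.connectedComponentsWithStats(k.astype('uint8'))
        for i in range(1,c):
            if s[i,4]>40:
                q=w[l==i];zt=np.nanpercentile(q[:,2],90);q=q[abs(q[:,2]-zt)<.006]
                print(nm,s[i],'top z',zt.round(3),'rect',np.round(cv2.minAreaRect(q[:,:2].astype('f4')*1000)[0],0),np.round(cv2.minAreaRect(q[:,:2].astype('f4')*1000)[1:][0],0),cv2.minAreaRect(q[:,:2].astype('f4')*1000)[2],np.mean(q,0).round(4))
E
python3 - <<'E'
from h import *
im,w=wcloud();cv2.imwrite('pics/w0.png',im[...,::-1]);np.savez('w0.npz',im=im,w=w)
comps(im,w)
s=observe();print(s['q'],s['position'],s['time'])
E
```

```text
yellow [ 86 369  13  15  95] top z 0.047 rect [514. 160.] [15.  4.] 16.97100257873535 [0.5124 0.1594 0.0464]
[ 1.07693794e+00  2.45679448e-01  1.55875698e+00  1.47460285e-05
  1.33873245e+00 -1.74100627e-01] [0.20409584 0.61665752 0.23040462] 0.15schema error: expected keys tx, ty, tz, rx, ry, rz, jaw
```

View pics/w0.png

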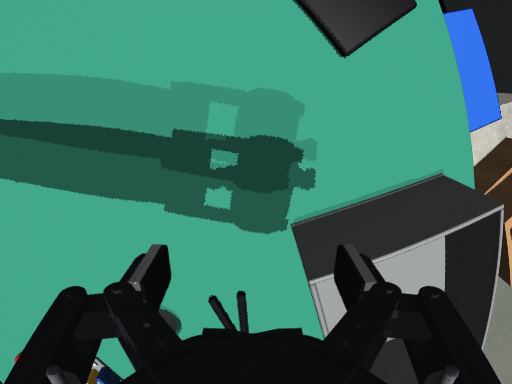

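The move was refused because every key is required, so this picture is from the start pose: fingers at (155,270) and (350,270), clamp barely visible at (90,375). I'll resend it with full rows.

```bash
python3 -m creep '[{"tx":2,"ty":-3.3,"tz":0,"rx":0,"ry":0,"rz":-3.2,"jaw":0},{"tx":2,"ty":-3.3,"tz":0,"rx":0,"ry":0,"rz":-3.2,"jaw":0},{"tx":2,"ty":-3.3,"tz":0,"rx":0,"ry":0,"rz":-3.2,"jaw":0},{"tx":2,"ty":-3.3,"tz":0,"rx":0,"ry":0,"rz":-3.2,"jaw":0},{"tx":2,"ty":-3.3,"tz":0,"rx":0,"ry":0,"rz":-3.2,"jaw":0},{"tx":2,"ty":-3.3,"tz":0,"rx":0,"ry":0,"rz":-3.2,"jaw":0},{"tx":2,"ty":-3.3,"tz":0,"rx":0,"ry":0,"rz":-3.2,"jaw":0},{"tx":2,"ty":-3.3,"tz":0,"rx":0,"ry":0,"rz":-3.2,"jaw":0},{"tx":2,"ty":-3.3,"tz":0,"rx":0,"ry":0,"rz":-3.2,"jaw":0},{"tx":2,"ty":-3.3,"tz":0,"rx":0,"ry":0,"rz":-3.2,"jaw":0},{"tx":2,"ty":-3.3,"tz":0,"rx":0,"ry":0,"rz":-3.2,"jaw":0},{"tx":2,"ty":-3.3,"tz":0,"rx":0,"ry":0,"rz":-3.2,"jaw":0},{"tx":2,"ty":-3.3,"tz":0,"rx":0,"ry":0,"rz":-3.2,"jaw":0},{"tx":2,"ty":-3.3,"tz":0,"rx":0,"ry":0,"rz":-3.2,"jaw":0},{"tx":2,"ty":-3.3,"tz":0,"rx":0,"ry":0,"rz":-3.2,"jaw":0},{"tx":2,"ty":-3.3,"tz":0,"rx":0,"ry":0,"rz":-3.2,"jaw":0},{"tx":2,"ty":-3.3,"tz":0,"rx":0,"ry":0,"rz":-3.2,"jaw":0},{"tx":2,"ty":-3.3,"tz":0,"rx":0,"ry":0,"rz":-3.2,"jaw":0},{"tx":0,"ty":0,"tz":0,"rx":0,"ry":0,"rz":0,"jaw":0},{"tx":0,"ty":0,"tz":0,"rx":0,"ry":0,"rz":0,"jaw":0}]' 20
python3 - <<'E'
from h import *
im,w=wcloud();cv2.imwrite('pics/w1.png',im[...,::-1]);np.savez('w1.npz',im=im,w=w)
comps(im,w)
s=observe();print(s['q'],s['position'],s['time'],R.from_quat(s['tcp_rot']).as_matrix().round(3))
E
```

```text
time: 1.82
position: [0.5647, 0.0214, 0.2308]
tcp_rot: [-0.085, 0.702, 0.086, 0.702]
wrist_force: [0.3, 0.4, -1.0]
opening: -0.0
orange [ 241  187   34   32 1040] top z 0.073 rect [578.  -7.] [34. 33.] 14.589768409729004 [ 0.5777 -0.0058  0.0716]
yellow [ 231   39   54   25 1052] top z 0.055 rect [538. 154.] [56. 22.] 13.981367111206055 [0.538  0.1537 0.0534]
blue [235  15  45  11 488] top z 0.045 rect [529. 189.] [48. 13.] 14.214783668518066 [0.529  0.1889 0.0433]
blue [229 154  58  22 628] top z 0.061 rect [568.  32.] [63. 20.] 15.939388275146484 [0.5669 0.0358 0.0595]
blue [229 185  57  37 764] top z 0.061 rect [579. -10.] [63. 42.] 13.744494438171387 [ 0.5796 -0.0134  0.0598]
[-1.60783094e-01  4.76133369e-02  1.77878713e+00  2.83299212e-04
  1.31641793e+00 -4.05544134e-01] [0.56415342 0.02264575 0.23076554] 1.8667 [[-0.001 -0.242  0.97 ]
 [ 0.     0.97   0.242]
 [-1.     0.001 -0.001]]
```

View pics/w1.png

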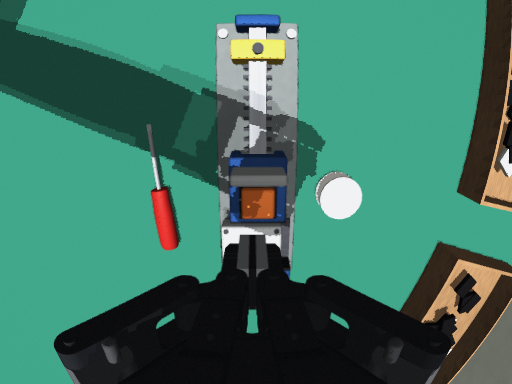

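The wrist picture is clear: key at (258,203), push plate at (258,177), collar at (258,49), screwdriver at (162,190), spool at (340,195). The key measures (0.578, -0.0065, 0.072), and its height and size match the description. Clamp x = (-0.242, 0.970), the tool is aligned with it, and expected travel is about 0.104 m. Now I move above the key.

```bash
python3 -m creep '[{"tx":0.75,"ty":-1.6,"tz":-1.5,"rx":0,"ry":0,"rz":0,"jaw":0},{"tx":0.7,"ty":-1.6,"tz":-2.5,"rx":0,"ry":0,"rz":0,"jaw":0},{"tx":0,"ty":0,"tz":-3,"rx":0,"ry":0,"rz":0,"jaw":0},{"tx":0,"ty":0,"tz":-3,"rx":0,"ry":0,"rz":0,"jaw":0},{"tx":0,"ty":0,"tz":-3,"rx":0,"ry":0,"rz":0,"jaw":0},{"tx":0,"ty":0,"tz":-2,"rx":0,"ry":0,"rz":0,"jaw":0},{"tx":0,"ty":0,"tz":0,"rx":0,"ry":0,"rz":0,"jaw":0},{"tx":0,"ty":0,"tz":0,"rx":0,"ry":0,"rz":0,"jaw":0}]'
python3 - <<'E'
from h import *
im,w=wcloud();cv2.imwrite('pics/w2.png',im[...,::-1])
s=observe();print(s['position'],s['wrist_force'])
E
```

```text
time: 2.53
position: [0.5777, -0.0076, 0.0806]
tcp_rot: [-0.087, 0.703, 0.088, 0.701]
wrist_force: [-0.1, -0.8, 0.1]
opening: -0.0002
[ 0.579136   -0.00804681  0.08230168] [ 0.80362331  0.07441853 -0.11303214]
```

View pics/w2.png

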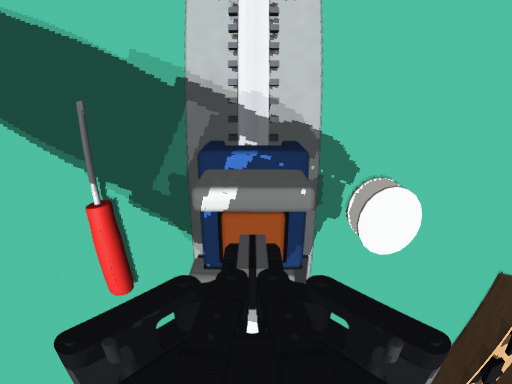

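The fingertips at (253,240) are over the key (254,235), clear of the push plate (253,190). Pressing.

```bash
python3 -m creep '[{"tx":0,"ty":0,"tz":-0.4,"rx":0,"ry":0,"rz":0,"jaw":0},{"tx":0,"ty":0,"tz":-0.3,"rx":0,"ry":0,"rz":0,"jaw":0},{"tx":0,"ty":0,"tz":-0.3,"rx":0,"ry":0,"rz":0,"jaw":0},{"tx":0,"ty":0,"tz":-0.3,"rx":0,"ry":0,"rz":0,"jaw":0},{"tx":0,"ty":0,"tz":-0.2,"rx":0,"ry":0,"rz":0,"jaw":0},{"tx":0,"ty":0,"tz":0,"rx":0,"ry":0,"rz":0,"jaw":0},{"tx":0,"ty":0,"tz":0,"rx":0,"ry":0,"rz":0,"jaw":0}]'; python3 -m creep '[{"tx":0,"ty":0,"tz":-0.2,"rx":0,"ry":0,"rz":0,"jaw":0},{"tx":0,"ty":0,"tz":0,"rx":0,"ry":0,"rz":0,"jaw":0},{"tx":0,"ty":0,"tz":0,"rx":0,"ry":0,"rz":0,"jaw":0}]'
```

```text
time: 3.17
position: [0.5793, -0.0091, 0.0666]
tcp_rot: [-0.087, 0.701, 0.087, 0.702]
wrist_force: [1.9, 0.4, 2.2]
opening: 0.0002
time: 3.42
position: [0.5791, -0.0091, 0.0644]
tcp_rot: [-0.087, 0.702, 0.087, 0.702]
wrist_force: [1.4, 0.3, 1.0]
opening: 0.0
```

```bash
python3 -m creep '[{"tx":0,"ty":0,"tz":-0.1,"rx":0,"ry":0,"rz":0,"jaw":0},{"tx":0,"ty":0,"tz":-0.1,"rx":0,"ry":0,"rz":0,"jaw":0},{"tx":0,"ty":0,"tz":0,"rx":0,"ry":0,"rz":0,"jaw":0},{"tx":0,"ty":0,"tz":0,"rx":0,"ry":0,"rz":0,"jaw":0}]'
```

```text
time: 3.75
position: [0.5793, -0.0091, 0.0639]
tcp_rot: [-0.087, 0.702, 0.087, 0.702]
wrist_force: [-2.8, 0.6, 11.8]
opening: 0.0
```

The key bottomed at 0.064 m with 12 N. I'll raise the tip clear of the key and push the plate along clamp x.

```bash
python3 -m creep '[{"tx":0,"ty":0,"tz":0.6,"rx":0,"ry":0,"rz":0,"jaw":0},{"tx":0,"ty":0,"tz":0.6,"rx":0,"ry":0,"rz":0,"jaw":0},{"tx":-0.17,"ty":0.68,"tz":0,"rx":0,"ry":0,"rz":0,"jaw":0},{"tx":-0.17,"ty":0.68,"tz":0,"rx":0,"ry":0,"rz":0,"jaw":0},{"tx":-0.07,"ty":0.29,"tz":0,"rx":0,"ry":0,"rz":0,"jaw":0},{"tx":-0.07,"ty":0.29,"tz":0,"rx":0,"ry":0,"rz":0,"jaw":0},{"tx":-0.07,"ty":0.29,"tz":0,"rx":0,"ry":0,"rz":0,"jaw":0},{"tx":-0.07,"ty":0.29,"tz":0,"rx":0,"ry":0,"rz":0,"jaw":0},{"tx":-0.12,"ty":0.49,"tz":0,"rx":0,"ry":0,"rz":0,"jaw":0},{"tx":-0.12,"ty":0.49,"tz":0,"rx":0,"ry":0,"rz":0,"jaw":0},{"tx":-0.12,"ty":0.49,"tz":0,"rx":0,"ry":0,"rz":0,"jaw":0},{"tx":-0.12,"ty":0.49,"tz":0,"rx":0,"ry":0,"rz":0,"jaw":0}]'
python3 - <<'E'
from h import *
im,w=wcloud();cv2.imwrite('pics/w3.png',im[...,::-1]);comps(im,w)
E
```

```text
time: 4.75
position: [0.567, 0.0359, 0.0736]
tcp_rot: [-0.087, 0.702, 0.087, 0.701]
wrist_force: [-0.7, -4.5, -2.5]
opening: -0.0003
yellow [ 200    4  106   50 3747] top z 0.054 rect [538. 155.] [58. 22.] 14.276680946350098 [0.5392 0.1548 0.0534]
blue [ 196  167  113   48 3240] top z 0.06 rect [561.  59.] [63. 19.] 13.972878456115723 [0.5607 0.063  0.0593]
blue [201 253  18  30 432] top z 0.061 rect [547.  10.] [11. 22.] 15.638594627380371 [0.5465 0.0108 0.0597]
blue [287 253  17  30 442] top z 0.061 rect [598.  22.] [10. 22.] 13.85863971710205 [0.5977 0.0234 0.0597]
```

View pics/w3.png

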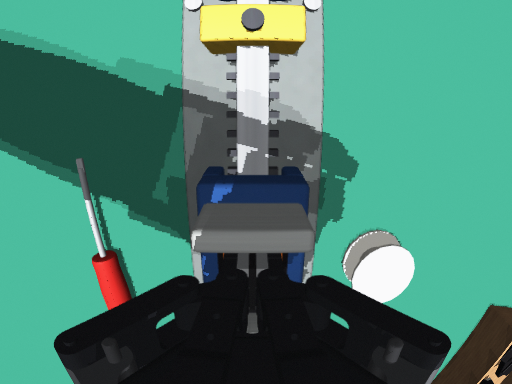

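The jaw has moved about 28 mm at the expected drag of 4.5 N. The push is square, with about 77 mm left between the jaw's rear edge (252,170) and the collar (252,45). I'll continue, then slow down near the collar.

```bash
python3 -m creep '[{"tx":-0.22,"ty":0.87,"tz":0,"rx":0,"ry":0,"rz":0,"jaw":0},{"tx":-0.22,"ty":0.87,"tz":0,"rx":0,"ry":0,"rz":0,"jaw":0},{"tx":-0.22,"ty":0.87,"tz":0,"rx":0,"ry":0,"rz":0,"jaw":0},{"tx":-0.22,"ty":0.87,"tz":0,"rx":0,"ry":0,"rz":0,"jaw":0},{"tx":-0.22,"ty":0.87,"tz":0,"rx":0,"ry":0,"rz":0,"jaw":0},{"tx":-0.22,"ty":0.87,"tz":0,"rx":0,"ry":0,"rz":0,"jaw":0},{"tx":-0.12,"ty":0.49,"tz":0,"rx":0,"ry":0,"rz":0,"jaw":0},{"tx":0,"ty":0,"tz":0,"rx":0,"ry":0,"rz":0,"jaw":0},{"tx":0,"ty":0,"tz":0,"rx":0,"ry":0,"rz":0,"jaw":0}]'
python3 - <<'E'
from h import *
im,w=wcloud();cv2.imwrite('pics/w4.png',im[...,::-1]);comps(im,w)
E
```

```text
time: 5.55
position: [0.5537, 0.0938, 0.0747]
tcp_rot: [-0.086, 0.701, 0.087, 0.702]
wrist_force: [0.4, 0.0, 0.4]
opening: 0.0002
yellow [ 198  107  105   40 3615] top z 0.054 rect [537. 155.] [58. 22.] 14.037845611572266 [0.5375 0.1552 0.0536]
blue [ 208   54   85   24 1890] top z 0.044 rect [529. 190.] [49. 14.] 13.626032829284668 [0.5289 0.1896 0.0433]
blue [201 167  17   8  45] top z 0.039 rect [520. 120.] [11.  1.] 18.3231143951416 [0.5196 0.1201 0.0368]
blue [ 195  174  112   39 2693] top z 0.06 rect [547. 118.] [63. 18.] 13.403848648071289 [0.5461 0.1214 0.0593]
blue [199 250  18  33 498] top z 0.061 rect [533.  67.] [11. 25.] 14.974465370178223 [0.5321 0.0686 0.0597]
blue [285 250  17  33 464] top z 0.061 rect [583.  81.] [11. 23.] 13.290160179138184 [0.5832 0.0819 0.0597]
```

About 17 mm left.

```bash
python3 -m creep '[{"tx":-0.1,"ty":0.4,"tz":0,"rx":0,"ry":0,"rz":0,"jaw":0},{"tx":-0.1,"ty":0.4,"tz":0,"rx":0,"ry":0,"rz":0,"jaw":0},{"tx":-0.07,"ty":0.3,"tz":0,"rx":0,"ry":0,"rz":0,"jaw":0},{"tx":-0.05,"ty":0.2,"tz":0,"rx":0,"ry":0,"rz":0,"jaw":0},{"tx":-0.02,"ty":0.1,"tz":0,"rx":0,"ry":0,"rz":0,"jaw":0},{"tx":-0.02,"ty":0.1,"tz":0,"rx":0,"ry":0,"rz":0,"jaw":0},{"tx":0,"ty":0,"tz":0,"rx":0,"ry":0,"rz":0,"jaw":0}]';python3 -m creep '[{"tx":-0.02,"ty":0.1,"tz":0,"rx":0,"ry":0,"rz":0,"jaw":0},{"tx":-0.02,"ty":0.1,"tz":0,"rx":0,"ry":0,"rz":0,"jaw":0},{"tx":0,"ty":0,"tz":0,"rx":0,"ry":0,"rz":0,"jaw":0}]'
```

```text
time: 6.18
position: [0.5503, 0.1081, 0.0748]
tcp_rot: [-0.087, 0.701, 0.087, 0.702]
wrist_force: [0.6, -3.1, 3.4]
opening: 0.0002
time: 6.43
position: [0.5497, 0.1101, 0.0745]
tcp_rot: [-0.087, 0.702, 0.087, 0.702]
wrist_force: [1.9, -2.8, 2.6]
opening: -0.0001
```

```bash
python3 -m creep '[{"tx":-0.02,"ty":0.1,"tz":0,"rx":0,"ry":0,"rz":0,"jaw":0},{"tx":-0.03,"ty":0.1,"tz":0,"rx":0,"ry":0,"rz":0,"jaw":0},{"tx":0,"ty":0,"tz":0,"rx":0,"ry":0,"rz":0,"jaw":0}]';python3 -m creep '[{"tx":-0.02,"ty":0.1,"tz":0,"rx":0,"ry":0,"rz":0,"jaw":0},{"tx":-0.03,"ty":0.1,"tz":0,"rx":0,"ry":0,"rz":0,"jaw":0},{"tx":0,"ty":0,"tz":0,"rx":0,"ry":0,"rz":0,"jaw":0}]'
python3 - <<'E'
from h import *
im,w=wcloud();cv2.imwrite('pics/w5.png',im[...,::-1]);comps(im,w)
E
```

```text
time: 6.68
position: [0.5491, 0.1122, 0.0744]
tcp_rot: [-0.087, 0.702, 0.087, 0.702]
wrist_force: [2.8, -1.7, 2.1]
opening: -0.0001
time: 6.93
position: [0.549, 0.1123, 0.0744]
tcp_rot: [-0.088, 0.701, 0.086, 0.702]
wrist_force: [4.2, -10.4, 1.8]
opening: 0.0001
yellow [ 200  134  102   46 3855] top z 0.054 rect [538. 155.] [58. 22.] 14.05146598815918 [0.5374 0.1558 0.0536]
blue [ 209   85   84   24 1922] top z 0.044 rect [529. 190.] [48. 14.] 13.983053207397461 [0.5288 0.1899 0.0434]
blue [ 195  179  112   36 2484] top z 0.06 rect [542. 136.] [63. 18.] 14.773509979248047 [0.5417 0.1392 0.0593]
blue [199 253  18  30 442] top z 0.06 rect [528.  85.] [11. 24.] 15.177038192749023 [0.5277 0.086  0.0597]
blue [285 252  17  31 421] top z 0.061 rect [579.  98.] [11. 22.] 15.441081047058105 [0.5789 0.0995 0.0597]
```

View pics/w5.png

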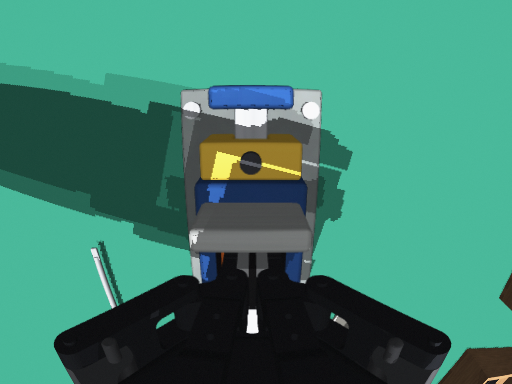

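The force jumped to 10 N as motion stopped, and the picture shows the jaw's rear edge against the collar at (250,180). I'll back off and rise.

```bash
python3 -m creep '[{"tx":0.07,"ty":-0.3,"tz":0,"rx":0,"ry":0,"rz":0,"jaw":0},{"tx":0.12,"ty":-0.5,"tz":0,"rx":0,"ry":0,"rz":0,"jaw":0},{"tx":0.12,"ty":-0.5,"tz":0,"rx":0,"ry":0,"rz":0,"jaw":0},{"tx":0,"ty":0,"tz":1,"rx":0,"ry":0,"rz":0,"jaw":0},{"tx":0,"ty":0,"tz":3,"rx":0,"ry":0,"rz":0,"jaw":0},{"tx":0.3,"ty":-1,"tz":3,"rx":0,"ry":0,"rz":0,"jaw":0},{"tx":0.6,"ty":-2.5,"tz":3,"rx":0,"ry":0,"rz":0,"jaw":0},{"tx":0.6,"ty":-2.5,"tz":3,"rx":0,"ry":0,"rz":0,"jaw":0},{"tx":0.6,"ty":-2.5,"tz":3,"rx":0,"ry":0,"rz":0,"jaw":0},{"tx":0.6,"ty":-2.5,"tz":2,"rx":0,"ry":0,"rz":0,"jaw":0},{"tx":0.6,"ty":-2.5,"tz":0,"rx":0,"ry":0,"rz":0,"jaw":0},{"tx":0.6,"ty":-2.5,"tz":0,"rx":0,"ry":0,"rz":0,"jaw":0},{"tx":0,"ty":0,"tz":0,"rx":0,"ry":0,"rz":0,"jaw":0},{"tx":0,"ty":0,"tz":0,"rx":0,"ry":0,"rz":0,"jaw":0},{"tx":0,"ty":0,"tz":0,"rx":0,"ry":0,"rz":0,"jaw":0},{"tx":0,"ty":0,"tz":0,"rx":0,"ry":0,"rz":0,"jaw":0}]'
python3 - <<'E'
from h import *
im,w=wcloud();cv2.imwrite('pics/w6.png',im[...,::-1]);comps(im,w)
E
```

```text
time: 8.32
position: [0.5901, -0.0579, 0.2541]
tcp_rot: [-0.087, 0.702, 0.087, 0.702]
wrist_force: [0.5, 1.3, 0.1]
opening: 0.0001
orange [237  19  33  28 225] top z 0.064 rect [553.  95.] [36. 33.] 14.055850982666016 [0.5537 0.095  0.0626]
yellow [239  34  28  10 183] top z 0.065 rect [555.  86.] [29. 11.] 8.669475555419922 [0.5527 0.0857 0.0637]
blue [ 225    0   57   55 1323] top z 0.061 rect [551. 103.] [63. 67.] 14.15001392364502 [0.551  0.099  0.0596]
blue [ 220  200   66   23 1433] top z 0.065 rect [ 603. -106.] [79. 30.] 15.382719993591309 [ 0.6029 -0.1059  0.0639]
```

View pics/w6.png

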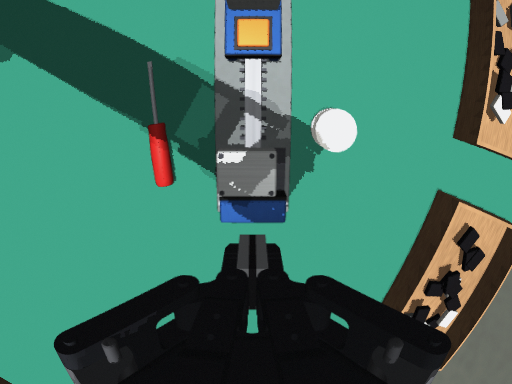

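The key at (253,32) is at height 64 mm, so fully down. The jaw has travelled about 104 mm, matching the measured gap. The enclosure at (248,173) sits flat by the fixed jaw. Nothing is being touched, so I'm handing in.

```bash
python3 -c "
from workcell import order;print(order.job_done())"
```

```text
the job is handed in; nothing more can be done
None
```

The clamp is open: I pressed the orange release key fully down with the closed fingers, then pushed the jaw back by its plate until it met the yellow collar. I then backed off, raised the arm and handed the job in at about 8.4 s. Handing in reports no verdict, so this rests on my own checks.

- **Key:** it bottomed out at about 12 N. After I withdrew, its top measured 64 mm, which is fully down.
- **Jaw:** it travelled about 104 mm, matching the gap I measured beforehand. At the collar the tool stopped moving and the force rose to about 10 N. The last picture before backing off showed no gap to within about 1 mm. After the arm withdrew, the key's position still gave 104 mm of travel, though the collar itself was out of view.
- **Enclosure:** in the last picture it sits flat beside the fixed jaw. I judged this by eye and did not measure its shift.
- **Other things:** the screwdriver and spool look unmoved. I did not picture the other bystanders again, but the arm only passed above that side of the bench on its way in, well clear of them.
- **Hiccup:** the first move was refused because its rows left out some keys, so nothing moved; I resent it in full.

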